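# Clamp a carved panel with the jig's draw latch

### The arm

A 7-joint arm with a two-finger parallel gripper is mounted at the origin on the work surface. World frame = base frame: x ahead of the robot, y to its left, z up, the work surface at z = 0. Lengths are in m, angles in rad, forces in N, time in s.
With the tool pointing down it reaches from about 0.4 to 0.85 m from the base axis. Payload 10.4 kg.
Tool frame: the origin (TCP) lies between the finger pads; the fingertips stand ahead of it and the grasp point (between the pads) lies 5 mm behind it (manip.tip_extent is the z of the fingertips in the tool frame, in m); z points along the fingers, y is the line along which they close (so a half turn about z gives the same grasp; the last joint's range is limited). The gripper opens to 85 mm and grips with 20 to 120 N. Pads are 22 mm wide; open, the fingers measure 114 mm over their backs; the gripper's body (76 mm by 85 mm) begins 54 mm behind the grasp point. The pads swing forward as they close: fully open they stand 13 mm farther back than shut.
Start: joints at [1.136, 0.332, -0.065, 1.46, 0.022, 1.35, -0.088], TCP at [0.25, -0.573, 0.245] pointing down, gripper open.
Joint ranges: [-2.6, 2.6], [-0.5, 2.12], [-1.47, 1.34], [0.16, 2.42], [-1.27, 4.41], [0.06, 2.06], [-2.6, 2.6]. Speed limits (rad/s): [2.22, 2.22, 2.79, 2.79, 3.14, 3.14, 3.14].

### API

Orientations are given as a unit quaternion [x, y, z, w].
In Python, from workcell import status, viewer, manip gives the robot as it stands.
- The arm moves only by the tool play_rows, never from a script. Its argument "plan" is one flat list of numbers, 7 for each row, row after row: the turn, a rotation vector about the tool's x, y, z in degrees, then the shift along the tool's x, y, z in m, then the opening, from 0 (shut) to 1 (fully open). In form: [ax, ay, az, dx, dy, dz, grip, ax, ay, az, dx, dy, dz, grip, ...]. A call has 1 to 20 rows; each row is the pose to reach, as a shift and turn from the pose commanded when the call began, along the tool's axes at that moment; what a row does not reach only later rows make up. A row lasts 1/8 s, in which the tool goes at most 62.5 mm and 10.7 degrees, less where a joint would pass 70% of its speed; a pose out of reach is approached as far as the arm can. A call with a gripper value outside its range is refused whole. The fingers move at their own pace and stop on an object; "squeeze" is the grip in N (left out, the last holds). Time passes only in rows, so rows that repeat a pose let the fingers close. It gives the time, the measured TCP pose, the force, the opening and the grip force at its end, in the units of the state.
- status.get_obs(): the state, without advancing time (a new reading comes with each control period).
- viewer.camera(name): name is "scene" or "side" or "wrist"; returns the picture (400x640x3 uint8, red, green, blue); there is no depth.
- viewer.camera_model(name): a dict with "fx", "fy", "cx", "cy" (pixels), "R" (3x3) and "t" (3): a world point X has camera coordinates R X + t. Camera axes: x right, y down, z forward; pixel columns grow to the right and rows downward; lengths in m; the calibration is good to about 2 mm. The wrist camera is an equidistant fisheye: a pixel r from the principal point sees the ray r / f radians off the axis. A picture is of the moment at which its call begins: read the wrist's pose just before it. camera_model takes no time and is no camera call; for the wrist camera it gives the pose at the moment of the call.
- manip.hand_in(): hands the job in; it is judged then, once.
The state is a dict: "clock": time; "joint_pos": joint angles; "joint_velocities": joint speeds; "tau": joint torques, N m; "position": TCP position; "ee_rot": TCP orientation; "ft_force": force on the tool from outside, world axes, zero at the start; "torque": the same for the moment, N m; "grip_width": opening from 0.0 (shut) to 1.0 (fully open); "grasp_force": force on a finger pad.
Only numpy, scipy, OpenCV 4.12 (cv2) and the standard library are available. Lean on these libraries where they do the work, as an engineer would, in place of code of your own. Each camera call takes 0.05 s, during which the arm holds its last target. There are 200 camera calls.

### The job

Clamp the carved panel in its jig with the draw latch: hook the latch's loop over the brass keeper on the sliding jaw, then swing the red lever over and down past centre until it lies fully home. Finish with a firm push of 10 to 15 N on the lever at home, never more than 25 N on it, then let go; leave the other things on the bench alone.

Things in the scene. Friction and masses are not known exactly. Their poses are not given: they have to be found in the camera images.
- pivot (a point): fixed axle of the latch's lever, 62 mm above the bench, on a steel body on the plywood jig (320 x 260 x 18 mm board, fixed, placed and turned anew each time). Frame = the jig's: x = draw line, level, from latch to keeper; z up; y along the axle, away from the panel. Lever, loop and keeper all move in the x-z plane through this point
- loop_pin (a point): hinge pin of the loop on the lever, 20 mm from the axle, turned 10 deg further than the handle's length about the axle (so 10 deg below level when the lever is home). It drops below the line axle to keeper (over centre) only in the last 10 deg or so of the lever's travel
- handle: the latch's lever, origin on the axle, its own -x along its length. It turns from leaning 35 deg up from the jig's +x, through upright, to level towards -x, where it is home at its stop, its own z then straight up (tilt of z = angle still to go). Stays where left (friction 0.06 N m). Red grip 26 mm wide, 45 to 83 mm from the axle
- grip (a point): point on the upper face of the red grip, 60 mm along the handle and 14 mm off the line through the axle (the face towards the keeper when upright), for the grip's middle setting: it is clipped on up to 5 mm higher or lower, unmeasured. Push here: 2 to 8 N swing the lever over with the loop hooked (springs in the loop, 5 N per mm); past centre it may snap home, against a hard stop: touch down slowly
- bail: the loop, a U of 5 mm rod, 32 mm wide; origin at the middle of its 6 mm thick cross bar, 91 mm from the loop pin (springs let it stretch up to 14 mm more). x from pin to bar, z up when the loop is level. It starts raised and stays where left (light friction)
- knob (a point): centre of the blue knob that moves the loop: a barrel 16 mm in diameter, 20 mm long along the jig's y, to be pinched on its end faces from above. In the loop's frame it sits 30 mm above the cross bar and 6 mm beyond it. Moved in the jig's x-z plane, it takes loop and lever along
- jaw: wooden jaw, 32 x 226 x 28 mm, top 46 mm above the bench; slides along x (friction 2 N), at the start 4 to 8 mm clear of the panel, to which the latch draws it. Origin on its top, at the foot of the brass keeper's hooking face (the face away from the latch) with the keeper in its middle setting; axes as the jig's
- keeper_lip (a point): front edge of the keeper's lip, at its middle setting. Keeper: wall 5 mm thick, 16 wide, 21 high; its top 6 mm jut 5 mm past the hooking face (+x) as a lip. The loop's bar goes over it, down beyond it, then back to bear on the face under the lip. It is screw-set up to 2.5 mm either way along x and this is not measured: feel for it
- panel: the carved square panel, pale pine, 150 x 150 x 25 mm, lying loose on the jig between fence and jaw; origin at the centre of its underside
- countersink_mid (a point): a brass countersink, 45 mm high, 30 mm wide, standing on the jig's board behind the jaw; point at its mid height: leave alone
- flap_wheel: brown-grey flap wheel, 72 mm across, 30 mm high, loose on the bench; origin under its centre: leave alone
- grey_brush: grey brush wheel, 90 mm across, 22 mm high; origin under its centre: leave alone
- glue: yellow glue bottle, 60 mm across, 160 mm high; origin under its centre: leave alone
- rosette: small carved pine block, 80 x 80 x 29 mm; origin under its centre: leave alone
- screwdriver_grip (a point): handle of a screwdriver lying on the bench: leave alone
There are look-alikes about, which are no part of the job. Leave any black or blue look-alike of the panel alone.

How it is judged:
By the outcome, as a careful person would: the job done as asked, in the order asked, and still so for the second after the job is handed in, with the robot touching nothing.
It also fails if it takes over 61 s, if anything falls off the work surface, if the arm or the gripper's body presses on something with over 40 N, if the wrist force passes 120 N, or if a joint passes its speed limit or range.

## Working session

There is one attempt and no reset: what is moved stays moved. The work goes in short steps, Python scripts to look and compute and a tool call to move; the robot and the scene stay as the last step left them, time stands still between calls to the robot, and variables do not carry over. Pictures are saved under pics/ and viewed, at most 10 in all, crops included, and the job is handed in when it is done.

Besides the shell and the picture viewer there is one more tool, called after "Call:" by a JSON object that holds its "api" and its "payload". play_rows: Moves the arm, as the interface text tells. Its arguments: {"type":"object","properties":{"plan":{"type":"array","items":{"type":"number"}},"squeeze":{"type":"number"}},"required":["plan"]}

```bash
mkdir -p pics; python3 - <<'E'
from workcell import status, viewer, manip
import cv2,numpy as np
o=status.get_obs()
print({k:np.round(v,3) for k,v in o.items()}, manip.tip_extent)
for n in("scene","side"):
    m=viewer.camera_model(n); print(n,{k:np.round(v,3).tolist() for k,v in m.items() if k!='name'})
    im=viewer.camera(n); cv2.imwrite(f'pics/{n}0.png',im[:,:,::-1])
E
```

```text
{'clock': np.float64(0.0), 'joint_pos': array([ 1.136,  0.333, -0.065,  1.461,  0.022,  1.35 , -0.088]), 'joint_velocities': array([-0.   ,  0.001,  0.   ,  0.001, -0.   ,  0.001, -0.002]), 'tau': array([-0.0000e+00, -6.2543e+01,  4.9000e-02, -3.9160e+01,  1.6000e-02,
        1.0000e-02,  0.0000e+00]), 'position': array([ 0.25 , -0.572,  0.245]), 'ee_rot': array([ 0.979,  0.204, -0.   , -0.001]), 'ft_force': array([ 0.603, -0.063,  1.116]), 'torque': array([-0.015, -0.037, -0.014]), 'grasp_force': np.float64(0.0), 'grip_width': np.float64(1.003)} 0.014
scene {'fx': 403.693, 'fy': 403.693, 'cx': 313.501, 'cy': 206.973, 'R': [[-0.642, 0.766, -0.007], [0.494, 0.407, -0.769], [-0.586, -0.497, -0.64]], 't': [0.29, -0.157, 1.596]}
side {'fx': 369.473, 'fy': 369.473, 'cx': 319.534, 'cy': 196.984, 'R': [[-0.947, -0.322, 0.002], [-0.215, 0.628, -0.748], [0.24, -0.708, -0.664]], 't': [0.434, 0.176, 0.93]}
```

View pics/scene0.png

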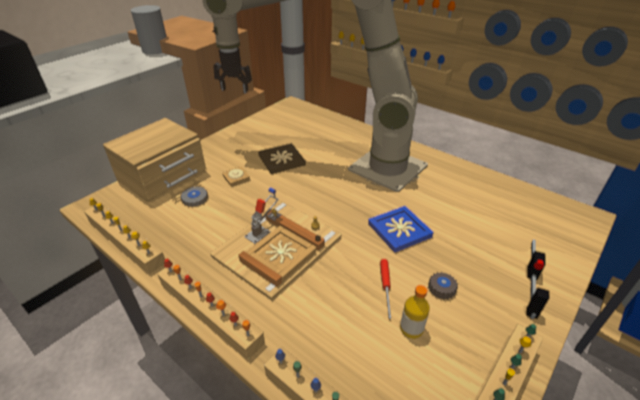

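View pics/side0.png

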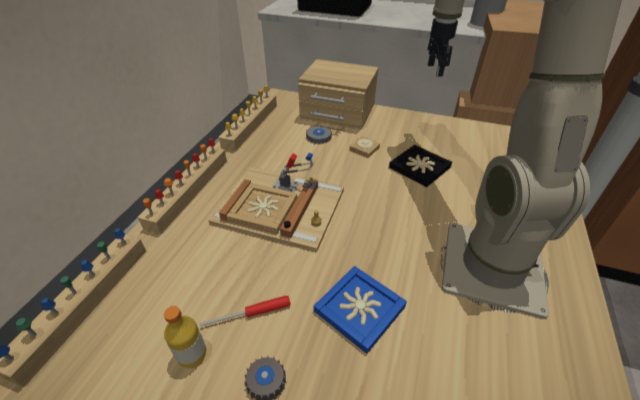

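```bash
python3 - <<'E'
import cv2,numpy as np
a=cv2.imread('pics/scene0.png')[175:300,200:350]; b=cv2.imread('pics/side0.png')[140:250,200:350]
f=lambda x:cv2.resize(x,None,fx=5.2,fy=5.2,interpolation=cv2.INTER_CUBIC)
cv2.imwrite('pics/c1.png',f(a)[:600,:800]); cv2.imwrite('pics/c2.png',f(b)[:600,:800])
E
```

```text
(no output)
```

View pics/c1.png

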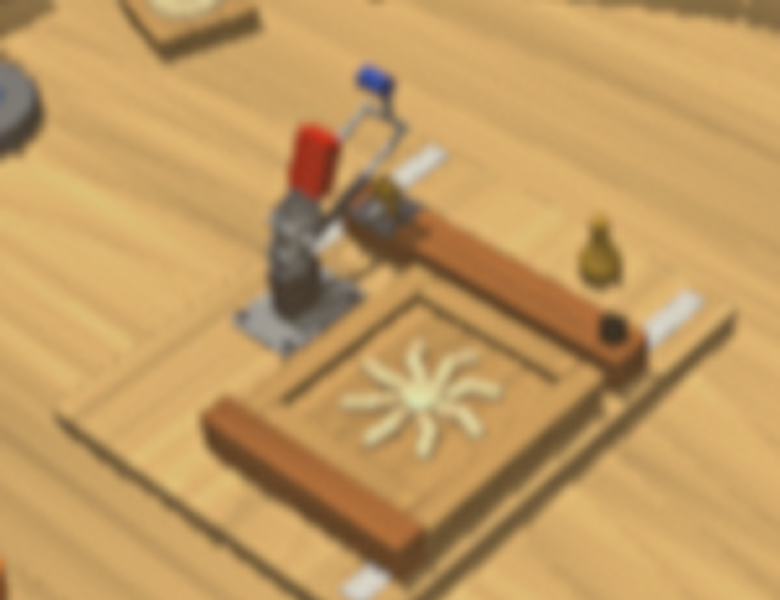

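View pics/c2.png

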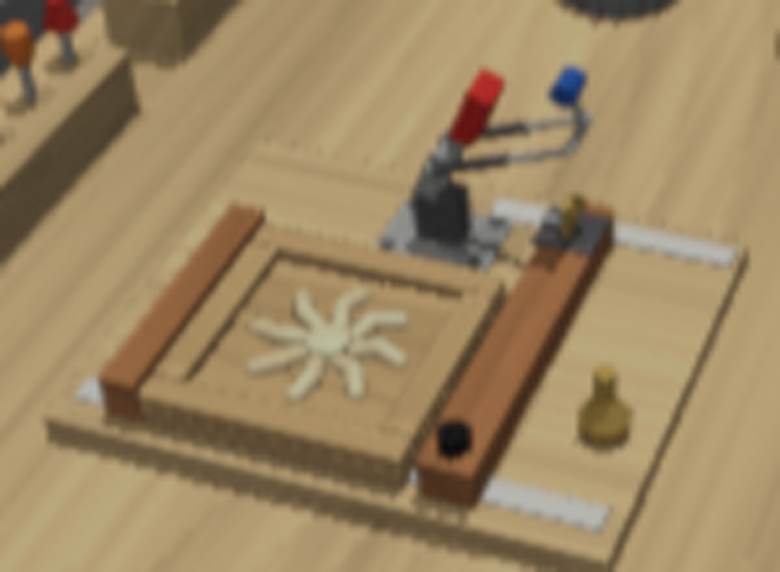

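Scene crop: knob (272,191), red grip (260,206), keeper (274,211); side: knob (309,156), red grip (291,160), keeper (310,181). The latch's panel is the pine one lying in the jig between fence and jaw (scene star at (281,251)); the black one (282,158), the blue one (401,228) and the small rosette (236,175) aren't in the jig. The crop confirms it.

```bash
cat > h.py <<'E'
from workcell import status, viewer, manip
import cv2,numpy as np
from scipy.spatial.transform import Rotation as Rn
def ray(m,p,fish=False):
    u=np.array([(p[0]-m['cx'])/m['fx'],(p[1]-m['cy'])/m['fy']])
    if fish:
        t=np.linalg.norm(u); d=np.r_[u/t*np.sin(t),np.cos(t)]
    else: d=np.r_[u,1.]
    R=np.array(m['R']);d=R.T@d
    return -R.T@np.array(m['t']),d/np.linalg.norm(d)
def plane(r,z): return r[0]+r[1]*(z-r[0][2])/r[1][2]
def tri(rs):
    A=sum(np.eye(3)-np.outer(d,d) for o,d in rs); b=sum((np.eye(3)-np.outer(d,d))@o for o,d in rs)
    p=np.linalg.solve(A,b); return p,[np.linalg.norm(np.cross(p-o,d)) for o,d in rs]
def blob(im,lo,hi,box):
    h=cv2.cvtColor(im,cv2.COLOR_RGB2HSV); x0,y0,x1,y1=box
    k=cv2.inRange(h,lo,hi)[y0:y1,x0:x1]
    n,l,s,c=cv2.connectedComponentsWithStats(k)
    if n<2: return None,0,k
    i=1+np.argmax(s[1:,4]); return c[i]+[x0,y0],s[i,4],(l==i)
BLUE=((105,110,40),(130,255,255)); RED=((172,150,70),(180,255,255)); RED2=((0,190,70),(6,255,255))
E
python3 - <<'E'
from h import *
M={n:viewer.camera_model(n) for n in('scene','side')}
I={n:cv2.imread(f'pics/{n}0.png')[:,:,::-1].copy() for n in M}
bx={'scene':(245,180,295,220),'side':(275,145,325,175)}
for nm,c in(('knob',BLUE),('red',RED),('red2',RED2)):
    r=[blob(I[n],*c,bx[n]) for n in M]; print(nm,[(x[0],x[1]) for x in r])
    if all(x[1] for x in r): print(tri([ray(M[n],x[0]) for n,x in zip(M,r)]))
S=lambda x,y:(200+(x+.5)/5.2-.5,175+(y+.5)/5.2-.5); D=lambda x,y:(200+(x+.5)/5.2-.5,140+(y+.5)/5.2-.5)
for nm,a,b in(('keeper',(385,190),(570,215)),('blackknob',(613,327),(454,437)),('star',(420,397),(328,340)),('ctop',(600,225),(604,380)),
 ('boardR',(738,315),(612,562)),('boardL',(60,415),(0,0)),('jawfront_far',(640,340),(478,482)),('steel base frontL',(238,320),(382,245)),('steelfront',(288,348),(490,265))):
    print(nm,tri([ray(M['scene'],S(*a)),ray(M['side'],D(*b))]))
P=lambda n,p,z:np.round(plane(ray(M[n],p),z),3)
print('scene board L,R z18',P('scene',S(60,415),.018),P('scene',S(738,315),.018))
print('side board L,Rbottom,Rtop',P('side',D(47,420),.018),P('side',D(612,560),.018),P('side',D(745,247),.018))
# jaw top edges z46
print('scene jaw back edge',P('scene',S(440,212),.046),P('scene',S(640,332),.046))
print('side jaw right edge',P('side',D(608,245),.046),P('side',D(480,470),.046))
print('side fence top',P('side',D(235,207),.046),P('side',D(105,378),.046),P('side',D(262,215),.046),P('side',D(140,385),.046))
print('panel top edges side',P('side',D(262,232),.043),P('side',D(505,285),.043),P('side',D(408,465),.043),P('side',D(140,402),.043))
E
```

```text
knob [(array([271.5, 190. ]), np.int32(10)), (array([308.95652174, 156.26086957]), np.int32(23))]
(array([ 0.52599999, -0.10579176,  0.14656458]), [np.float64(0.0008554536837255198), np.float64(0.0008554536837254167)])
red [(None, 0), (None, 0)]
red2 [(array([259.52173913, 205.39130435]), np.int32(69)), (array([291.18867925, 160.56603774]), np.int32(53))]
(array([ 0.58078108, -0.10560249,  0.11946046]), [np.float64(0.00045531849781588717), np.float64(0.00045531849781567)])
keeper (array([ 0.52587795, -0.10450192,  0.06010416]), [np.float64(0.00033232652654427853), np.float64(0.0003323265265441773)])
blackknob (array([0.52329274, 0.07552788, 0.05336023]), [np.float64(0.0013486355718769067), np.float64(0.001348635571876861)])
star (array([0.62373385, 0.01510874, 0.03617544]), [np.float64(0.001828489872575043), np.float64(0.0018284898725749437)])
ctop (array([0.46377218, 0.01643549, 0.05828405]), [np.float64(0.0009789627691478803), np.float64(0.0009789627691478109)])
boardR (array([0.4326155, 0.0980627, 0.0129054]), [np.float64(0.004034626377423668), np.float64(0.004034626377423745)])
b
[... 307 characters left out ...]
  0.01779176]), [np.float64(0.01283679956359386), np.float64(0.012836799563593924)])
steelfront (array([ 0.59571003, -0.13690774, -0.03341964]), [np.float64(0.008322276908900335), np.float64(0.008322276908900295)])
scene board L,R z18 [ 0.756 -0.146  0.018] [0.44  0.106 0.018]
side board L,Rbottom,Rtop [0.749 0.101 0.018] [0.432 0.096 0.018] [ 0.436 -0.158  0.018]
scene jaw back edge [ 0.508 -0.076  0.046] [0.511 0.087 0.046]
side jaw right edge [ 0.502 -0.102  0.046] [0.505 0.084 0.046]
side fence top [ 0.719 -0.064  0.046] [0.717 0.087 0.046] [ 0.701 -0.062  0.046] [0.697 0.085 0.046]
panel top edges side [ 0.696 -0.052  0.043] [ 0.546 -0.054  0.043] [0.542 0.09  0.043] [0.692 0.094 0.043]
```

Call:
{"api": "play_rows", "payload": {"plan": [0, 0, 12, 0.21, -0.165, -0.02, 0.5, 0, 0, 23.5, 0.416, -0.3285, -0.02, 0.5, 0, 0, 23.5, 0.416, -0.3285, -0.02, 0.5, 0, 0, 23.5, 0.416, -0.3285, -0.02, 0.5, 0, 0, 23.5, 0.416, -0.3285, -0.02, 0.5, 0, 0, 23.5, 0.416, -0.3285, -0.02, 0.5, 0, 0, 23.5, 0.416, -0.3285, -0.02, 0.5, 0, 0, 23.5, 0.416, -0.3285, -0.02, 0.5, 0, 0, 23.5, 0.416, -0.3285, -0.02, 0.5, 0, 0, 23.5, 0.416, -0.3285, -0.02, 0.5, 0, 0, 23.5, 0.416, -0.3285, -0.02, 0.5, 0, 0, 23.5, 0.416, -0.3285, -0.02, 0.5, 0, 0, 23.5, 0.416, -0.3285, -0.02, 0.5]}}

```text
clock: 1.72
position: [0.4996, -0.1061, 0.2653]
ee_rot: [1.0, 0.0, -0.0, 0.0]
ft_force: [-0.1, -0.6, -0.3]
grip_width: 0.503
grasp_force: 0.0
```

```bash
python3 - <<'E'
from h import *
m=viewer.camera_model('wrist'); im=viewer.camera('wrist'); np.save('w1.npy',m,allow_pickle=True)
cv2.imwrite('pics/w1.png',im[:,:,::-1])
print({k:np.round(v,3).tolist() for k,v in m.items() if k!='name'}, 'cam pos',-np.array(m['R']).T@m['t'])
for c in(BLUE,RED,RED2): b=blob(im,*c,(0,0,640,400)); print(b[:2])
E
```

```text
{'fx': 309.707, 'fy': 309.707, 'cx': 315.681, 'cy': 198.313, 'R': [[-0.001, -1.0, -0.0], [-0.963, 0.001, 0.269], [-0.269, 0.0, -0.963]], 't': [-0.105, 0.441, 0.532]} cam pos [ 0.56731645 -0.10554505  0.3937757 ]
(array([115.63312643, 279.64358053]), np.int32(3061))
(array([ 66.75, 173.  ]), np.int32(4))
(array([313.82983683, 100.1958042 ]), np.int32(858))
```

View pics/w1.png

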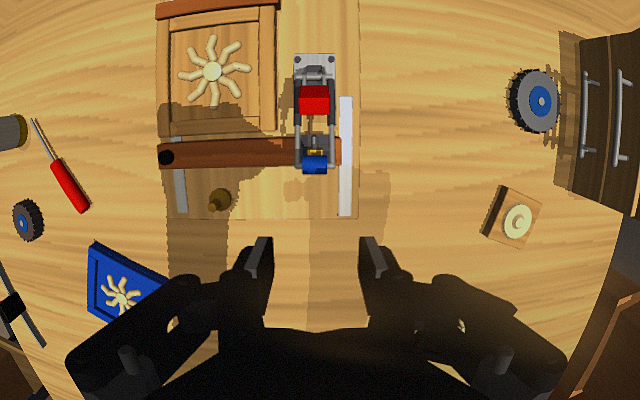

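```bash
python3 - <<'E'
from h import *
m=np.load('w1.npy',allow_pickle=True).item(); im=cv2.imread('pics/w1.png')[:,:,::-1].copy()
P=lambda p,z:np.round(plane(ray(m,p,True),z),4)
b,a,k=blob(im,*BLUE,(295,145,335,180)); print('knob',b,a,k.any(0).sum(),k.any(1).sum(),P(b,.1466))
r,a,k=blob(im,*RED2,(295,80,335,120)); print('red',r,a,k.any(0).sum(),P(r,.13))
print('board R edge',P((359,10),.018),P((358,215),.018),'bottom',P((190,219),.018),P((358,219),.018))
print('rail',P((340,98),.018),P((340,215),.018))
print('jaw outer edge',P((160,167),.046),P((290,165.5),.046),'inner',P((160,143),.046),P((290,139.5),.046))
print('panel R edge',P((277,8),.043),P((276,134),.043), 'plate',P((293,54),.022),P((334,54),.022))
sub=im[130:175,285:345]; g=cv2.cvtColor(sub,cv2.COLOR_RGB2HSV)
k=cv2.inRange(g,(18,150,60),(32,255,255)); ys,xs=np.nonzero(k); print('brass',xs.min()+285,xs.max()+285,ys.min()+130,ys.max()+130,len(xs))
# side/scene tri with wrist
M={n:viewer.camera_model(n) for n in('scene','side')}
print(tri([ray(m,b,True),ray(M['scene'],(271.7,190.3)),ray(M['side'],(308.96,156.26))]))
print(tri([ray(m,b,True),ray(M['side'],(308.96,156.26))]))
big=cv2.resize(im[40:190,270:360],None,fx=4,fy=4,interpolation=cv2.INTER_CUBIC); cv2.imwrite('pics/w1c.png',big[:,:,::-1])
E
```

```text
knob [314.08609272 164.27152318] 453 26 19 [ 0.5268 -0.1042  0.1466]
red [313.82983683 100.1958042 ] 858 32 [ 0.579 -0.104  0.13 ]
board R edge [ 0.6999 -0.1583  0.018 ] [ 0.44  -0.16   0.018] bottom [0.4332 0.0659 0.018 ] [ 0.4345 -0.1602  0.018 ]
rail [ 0.5869 -0.1347  0.018 ] [ 0.4401 -0.1366  0.018 ]
jaw outer edge [0.5107 0.0878 0.046 ] [ 0.509  -0.0762  0.046 ] inner [0.5406 0.0849 0.046 ] [ 0.5387 -0.0767  0.046 ]
panel R edge [ 0.6934 -0.0618  0.043 ] [ 0.545  -0.0606  0.043 ] plate [ 0.6405 -0.0788  0.022 ] [ 0.6404 -0.1272  0.022 ]
brass 285 338 130 174 127
(array([ 0.52635592, -0.10458588,  0.14669539]), [np.float64(0.0005802690361908946), np.float64(0.0012344577401576086), np.float64(0.0016700590060660817)])
(array([ 0.52619249, -0.10463896,  0.14805662]), [np.float64(0.0009285212521760056), np.float64(0.0009285212521759624)])
```

View pics/w1c.png

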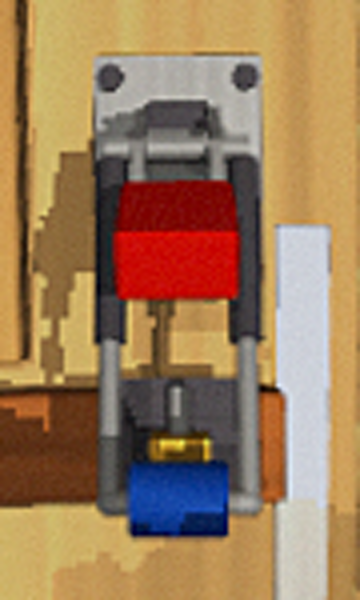

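```bash
python3 - <<'E'
from h import *
m=np.load('w1.npy',allow_pickle=True).item()
for n,y,z in(('keeper latch edge?',433,.067),('edge2',443,.067),('front vis',460,.067),('pin?',145,.081),('pin?',145,.062),('redtop far',181,.14),('red top near edge',231,.135),('red bottom near',298,.093),('barend',510,.11),('jawplate',380,.048)):
    print(n,np.round(plane(ray(m,(314,40+(y+.5)/4-.5),True),z),4))
E
```

```text
keeper latch edge? [ 0.5314 -0.1037  0.067 ]
edge2 [ 0.5287 -0.1037  0.067 ]
front vis [ 0.5242 -0.1037  0.067 ]
pin? [ 0.606  -0.1039  0.081 ]
pin? [ 0.6083 -0.1038  0.062 ]
redtop far [ 0.5912 -0.1042  0.14  ]
red top near edge [ 0.5812 -0.1042  0.135 ]
red bottom near [ 0.5671 -0.1039  0.093 ]
barend [ 0.5181 -0.1039  0.11  ]
jawplate [ 0.5442 -0.1037  0.048 ]
```

Call:
{"api": "play_rows", "payload": {"plan": [0, 0, 0, 0.027, -0.0017, 0.03, 0.5, 0, 0, 0, 0.027, -0.0017, 0.06, 0.5, 0, 0, 0, 0.027, -0.0017, 0.09, 0.5, 0, 0, 0, 0.027, -0.0017, 0.11, 0.5, 0, 0, 0, 0.027, -0.0017, 0.123, 0.5, 0, 0, 0, 0.027, -0.0017, 0.123, 0.5], "squeeze": 20}}

```text
clock: 2.52
position: [0.5265, -0.1036, 0.1418]
ee_rot: [1.0, 0.001, -0.001, -0.0]
ft_force: [1.3, 0.5, 0.1]
grip_width: 0.499
grasp_force: 0.0
```

```bash
python3 - <<'E'
from h import *
o=status.get_obs(); m=viewer.camera_model('wrist'); im=viewer.camera('wrist'); np.save('w2.npy',m,allow_pickle=True)
cv2.imwrite('pics/w2.png',im[:,:,::-1]); print(o['position'])
b=blob(im,*BLUE,(280,150,360,330));print(b[:2],plane(ray(m,b[0],True),.1468+.004))
E
```

```text
[ 0.52652089 -0.10361083  0.14179085]
(array([318.65197061, 267.45156981]), np.int32(1497)) [ 0.5296548  -0.10424918  0.1508    ]
```

View pics/w2.png

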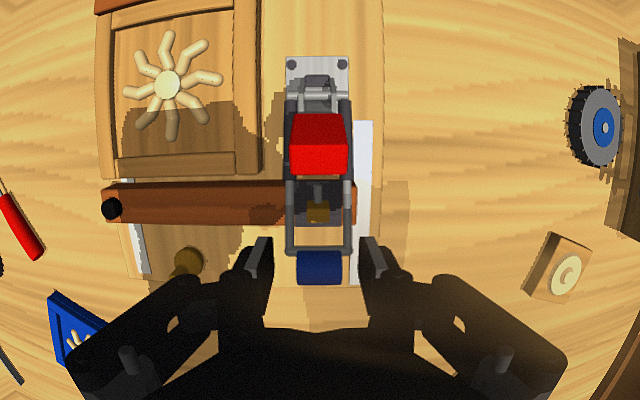

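Call:
{"api": "play_rows", "payload": {"plan": [0, 0, 0, 0, 0, 0, 0.3, 0, 0, 0, 0, 0, 0, 0.2, 0, 0, 0, 0, 0, 0, 0.15, 0, 0, 0, 0, 0, 0, 0.1, 0, 0, 0, 0, 0, 0, 0.1], "squeeze": 20}}

```text
clock: 3.2
position: [0.5268, -0.1039, 0.1425]
ee_rot: [1.0, 0.001, -0.0, 0.0]
ft_force: [-3.7, -4.1, 2.9]
grip_width: 0.226
grasp_force: 25.3
```

```bash
python3 - <<'E'
from h import *
m=np.load('w2.npy',allow_pickle=True).item(); im=cv2.imread('pics/w2.png')[:,:,::-1]
col=im[180:245,311:325].mean(1).astype(int)
for i in range(0,65,1):
    r,g,b=col[i]
    if 195<=180+i<=230: print(180+i,(r,g,b),np.round([plane(ray(m,(318,180+i),True),z)[0] for z in(.067,.046)],4))
print(plane(ray(m,(318,210),True),.067))
E
```

```text
195 (np.int64(56), np.int64(55), np.int64(55)) [0.5397 0.5341]
196 (np.int64(54), np.int64(52), np.int64(51)) [0.539  0.5333]
197 (np.int64(56), np.int64(54), np.int64(53)) [0.5383 0.5325]
198 (np.int64(54), np.int64(52), np.int64(52)) [0.5376 0.5317]
199 (np.int64(56), np.int64(55), np.int64(54)) [0.5369 0.531 ]
200 (np.int64(62), np.int64(57), np.int64(51)) [0.5362 0.5302]
201 (np.int64(67), np.int64(59), np.int64(46)) [0.5355 0.5294]
202 (np.int64(69), np.int64(58), np.int64(40)) [0.5348 0.5286]
203 (np.int64(66), np.int64(52), np.int64(31)) [0.5341 0.5278]
204 (np.int64(64), np.int64(44), np.int64(10)) [0.5333 0.527 ]
205 (np.int64(66), np.int64(46), np.int64(14)) [0.5326 0.5262]
206 (np.int64(65), np.int64(46), np.int64(13)) [0.5319 0.5254]
207 (np.int64(63), np.int64(45), np.int64(14)) [0.5312 0.5247]
208 (np.int64(74), np.int64(53), np.int64(17)) [0.5305 0.5239]
209 (np.int64(89), np.int64(62), np.int64(17)) [0.5297 0.5231]
210 (np.int64(96), np.int64(69), np.int64(21)) [0.529  0.5223]
211 (np.int64(97), np.int64(69), np.int64(22)) [0.5283 0.5215]
212 (np.int64(94), np.int64(6
[... 515 characters left out ...]
4(23)) [0.5217 0.5142]
221 (np.int64(123), np.int64(87), np.int64(21)) [0.521  0.5134]
222 (np.int64(110), np.int64(87), np.int64(52)) [0.5202 0.5126]
223 (np.int64(84), np.int64(73), np.int64(66)) [0.5195 0.5117]
224 (np.int64(69), np.int64(65), np.int64(70)) [0.5187 0.5109]
225 (np.int64(71), np.int64(66), np.int64(68)) [0.518  0.5101]
226 (np.int64(84), np.int64(72), np.int64(67)) [0.5172 0.5093]
227 (np.int64(209), np.int64(160), np.int64(91)) [0.5165 0.5084]
228 (np.int64(205), np.int64(159), np.int64(91)) [0.5157 0.5076]
229 (np.int64(200), np.int64(154), np.int64(89)) [0.515  0.5068]
230 (np.int64(200), np.int64(154), np.int64(88)) [0.5142 0.5059]
[ 0.529018   -0.10451471  0.067     ]
```

```bash
cat > kin.py <<'E'
import numpy as np
from scipy.optimize import brentq
def solve(bx,bz):   # bar in jig mm rel. pivot -> phi,alpha deg, knob
    f=lambda p:np.hypot(bx-20*np.cos(p),bz-20*np.sin(p))-91
    a=np.arctan2(bz,bx); p=brentq(f,a,a+np.pi)
    px,pz=20*np.cos(p),20*np.sin(p); al=np.arctan2(bz-pz,bx-px)
    k=np.array([px+97*np.cos(al)-30*np.sin(al),pz+97*np.sin(al)+30*np.cos(al)])
    return np.degrees(p),np.degrees(al),k
E
python3 - <<'E'
from kin import *
for b in [(89.6,54.7),(92,50),(95,40),(97,30),(98,20),(98,10),(98,0),(98,-9),(94,-9),(91,-9),(89,-9)]:
    p,a,k=solve(*b); print(b,round(p-10,1),round(a,1),np.round(k,1),'dx',np.round((84.5-k[0]),1),'dz',np.round(84.8-k[1],1))
E
```

```text
(89.6, 54.7) 63.0 23.0 [83.4 84.7] dx 1.1 dz 0.1
(92, 50) 61.1 20.0 [87.4 80.2] dx -2.9 dz 4.6
(95, 40) 61.1 13.4 [93.9 70.6] dx -9.4 dz 14.2
(97, 30) 60.5 7.0 [99.3 60.5] dx -14.8 dz 24.3
(98, 20) 59.5 0.8 [103.6  50.1] dx -19.1 dz 34.7
(98, 10) 58.3 -5.4 [106.8  39.3] dx -22.3 dz 45.5
(98, 0) 53.9 -11.4 [109.8  28.2] dx -25.3 dz 56.6
(98, -9) 47.5 -16.5 [112.3  18.1] dx -27.8 dz 66.7
(94, -9) 58.6 -17.7 [108.8  17.8] dx -24.3 dz 67.0
(91, -9) 66.8 -18.2 [106.1  17.6] dx -21.6 dz 67.2
(89, -9) 72.3 -18.5 [104.2  17.6] dx -19.7 dz 67.2
```

Call:
{"api": "play_rows", "payload": {"plan": [0, 0, 0, -0.003, 0, 0.0045, 0.1, 0, 0, 0, -0.006, 0, 0.009, 0.1, 0, 0, 0, -0.0095, 0, 0.014, 0.1, 0, 0, 0, -0.012, 0, 0.019, 0.1, 0, 0, 0, -0.015, 0, 0.024, 0.1, 0, 0, 0, -0.017, 0, 0.0295, 0.1, 0, 0, 0, -0.019, 0, 0.0345, 0.1, 0, 0, 0, -0.019, 0, 0.0345, 0.1]}}

```text
clock: 4.2
position: [0.5075, -0.1037, 0.1071]
ee_rot: [1.0, 0.001, -0.0, 0.0]
ft_force: [-0.1, -5.0, 0.9]
grip_width: 0.226
grasp_force: 25.4
```

```bash
python3 - <<'E'
from h import *
o=status.get_obs(); m=viewer.camera_model('wrist'); im=viewer.camera('wrist'); np.save('w3.npy',m,allow_pickle=True)
print(o['position'],o['ft_force'])
cv2.imwrite('pics/w3.png',cv2.resize(im[90:300,230:410],None,fx=2.8,fy=2.8,interpolation=cv2.INTER_CUBIC)[:,:,::-1])
E
```

```text
[ 0.50751168 -0.10369139  0.1071415 ] [-0.13190463 -4.96933231  0.87968186]
```

View pics/w3.png

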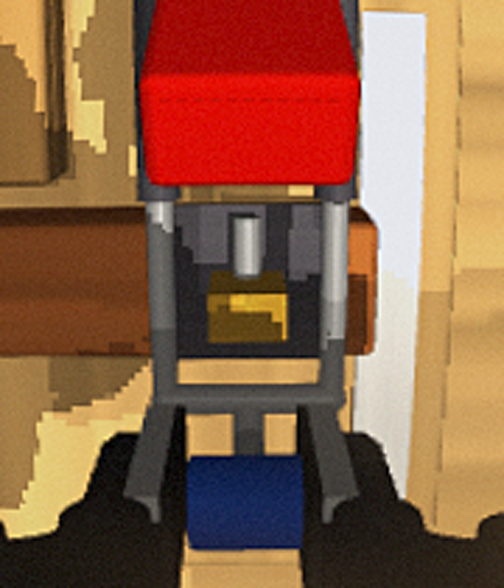

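```bash
python3 - <<'E'
from h import *
m=np.load('w3.npy',allow_pickle=True).item()
f=lambda y,z:np.round(plane(ray(m,(319,90+(y+.5)/2.8-.5),True),z),4)
print('bar in/out',f(386,.082),f(402,.082),'lip',f(343,.067),'keeper back top',f(293,.067),'jaw edges',f(355,.046),f(205,.046))
E
```

```text
bar in/out [ 0.5162 -0.1048  0.082 ] [ 0.513  -0.1048  0.082 ] lip [ 0.5199 -0.1049  0.067 ] keeper back top [ 0.5305 -0.1049  0.067 ] jaw edges [ 0.5101 -0.1052  0.046 ] [ 0.545  -0.1051  0.046 ]
```

Call:
{"api": "play_rows", "payload": {"plan": [0, 0, 0, -0.0017, 0, 0.0054, 0.1, 0, 0, 0, -0.0032, 0, 0.0108, 0.1, 0, 0, 0, -0.0047, 0, 0.0164, 0.1, 0, 0, 0, -0.0062, 0, 0.022, 0.1, 0, 0, 0, -0.0075, 0, 0.027, 0.1, 0, 0, 0, -0.0087, 0, 0.032, 0.1, 0, 0, 0, -0.0087, 0, 0.032, 0.1]}}

```text
clock: 5.12
position: [0.4993, -0.1037, 0.0754]
ee_rot: [1.0, 0.001, 0.0, 0.0]
ft_force: [0.8, -5.3, 1.1]
grip_width: 0.23
grasp_force: 25.4
```

```bash
python3 - <<'E'
from h import *
o=status.get_obs(); m=viewer.camera_model('wrist'); im=viewer.camera('wrist'); np.save('w4.npy',m,allow_pickle=True)
print(o['position'],o['ft_force'])
cv2.imwrite('pics/w4.png',im[:,:,::-1])
# columns across bar at left/right of keeper: print grey profile along rows
for x in (302,319):
    print(x,[(y,*im[y,x-2:x+3].mean(0).astype(int)) for y in range(196,246,2)])
E
```

```text
[ 0.49925545 -0.10371003  0.075351  ] [ 0.84469285 -5.33262343  1.05917678]
302 [(196, np.int64(117), np.int64(86), np.int64(33)), (198, np.int64(120), np.int64(90), np.int64(33)), (200, np.int64(116), np.int64(88), np.int64(36)), (202, np.int64(114), np.int64(85), np.int64(35)), (204, np.int64(122), np.int64(92), np.int64(40)), (206, np.int64(102), np.int64(76), np.int64(29)), (208, np.int64(103), np.int64(75), np.int64(33)), (210, np.int64(100), np.int64(75), np.int64(28)), (212, np.int64(85), np.int64(62), np.int64(29)), (214, np.int64(88), np.int64(67), np.int64(33)), (216, np.int64(84), np.int64(77), np.int64(64)), (218, np.int64(89), np.int64(86), np.int64(84)), (220, np.int64(94), np.int64(92), np.int64(89)), (222, np.int64(82), np.int64(77), np.int64(75)), (224, np.int64(77), np.int64(69), np.int64(60)), (226, np.int64(121), np.int64(89), np.int64(47)), (228, np.int64(117), np.int64(88), np.int64(51)), (230, np.int64(116), np.int64(86), np.int64(49)), (232, np.int64(118), np.int64(90), np.int64(53)), (234, np.int64(117), np.int64(87), np.int64(49)), (236, np.int64(110), np.in
[... 774 characters left out ...]
np.int64(63)), (218, np.int64(89), np.int64(87), np.int64(84)), (220, np.int64(92), np.int64(89), np.int64(87)), (222, np.int64(83), np.int64(81), np.int64(76)), (224, np.int64(83), np.int64(79), np.int64(75)), (226, np.int64(82), np.int64(79), np.int64(73)), (228, np.int64(83), np.int64(78), np.int64(75)), (230, np.int64(84), np.int64(79), np.int64(75)), (232, np.int64(78), np.int64(74), np.int64(71)), (234, np.int64(70), np.int64(66), np.int64(63)), (236, np.int64(66), np.int64(65), np.int64(61)), (238, np.int64(71), np.int64(69), np.int64(65)), (240, np.int64(68), np.int64(65), np.int64(63)), (242, np.int64(69), np.int64(66), np.int64(63)), (244, np.int64(67), np.int64(66), np.int64(62))]
```

Call:
{"api": "play_rows", "payload": {"plan": [0, 0, 0, 0.0015, 0, 0.0003, 0.1, 0, 0, 0, 0.003, 0, 0.0003, 0.1, 0, 0, 0, 0.0045, 0, 0.0005, 0.1, 0, 0, 0, 0.006, 0, 0.0005, 0.1, 0, 0, 0, 0.006, 0, 0.0005, 0.1]}}

```text
clock: 5.8
position: [0.503, -0.1038, 0.074]
ee_rot: [1.0, 0.001, -0.002, -0.0]
ft_force: [-7.4, -5.7, 1.9]
grip_width: 0.229
grasp_force: 25.5
```

Call:
{"api": "play_rows", "payload": {"plan": [0, 0, 0, 0.001, 0, 0, 0.1, 0, 0, 0, 0.0015, 0, 0, 0.1, 0, 0, 0, 0.0015, 0, 0, 0.1]}}

```text
clock: 6.18
position: [0.5047, -0.1038, 0.0741]
ee_rot: [1.0, 0.001, -0.002, -0.0]
ft_force: [-5.8, -4.2, 1.9]
grip_width: 0.229
grasp_force: 25.5
```

Call:
{"api": "play_rows", "payload": {"plan": [0, 0, 0, 0.001, 0, 0, 0.1, 0, 0, 0, 0.0015, 0, 0, 0.1, 0, 0, 0, 0.0015, 0, 0, 0.1]}}

```text
clock: 6.55
position: [0.5063, -0.1038, 0.0742]
ee_rot: [1.0, 0.001, -0.002, -0.0]
ft_force: [-5.2, -5.9, 0.9]
grip_width: 0.23
grasp_force: 25.5
```

```bash
python3 - <<'E'
from h import *
m=viewer.camera_model('wrist'); im=viewer.camera('wrist'); sd=viewer.camera('side')
a=cv2.resize(im[130:290,240:400],(480,480),interpolation=cv2.INTER_CUBIC)
b=cv2.resize(sd[150:230,270:323],(318,480),interpolation=cv2.INTER_CUBIC)
cv2.imwrite('pics/w5.png',np.hstack([a,b])[:,:,::-1]); np.save('w5.npy',m,allow_pickle=True)
E
```

```text
(no output)
```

View pics/w5.png

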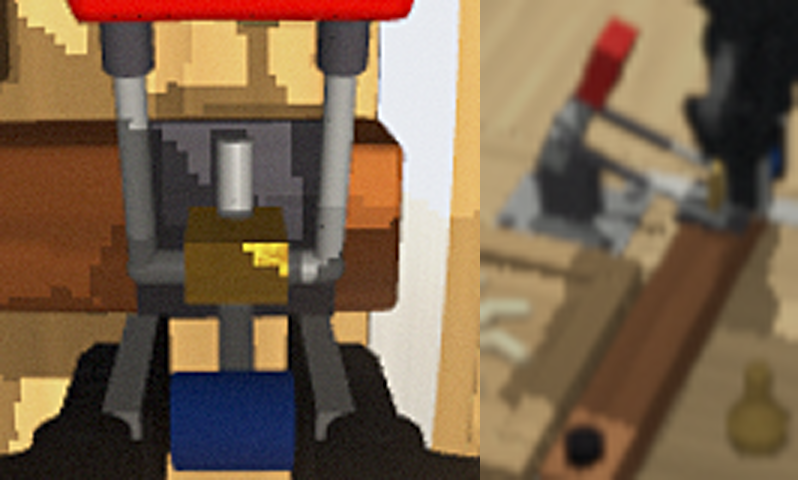

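```bash
python3 - <<'E'
from h import *
m=np.load('w5.npy',allow_pickle=True).item()
f=lambda y,z:np.round(plane(ray(m,(319,130+(y+.5)/3-.5),True),z),4)
print('lip',f(302,.067),'back',f(241,.067),'jaw',f(309,.046),f(124,.046),'bar',f(253,.054),f(282,.054),'redbottom',f(20,.12),f(20,.11))
E
```

```text
lip [ 0.5205 -0.1047  0.067 ] back [ 0.5305 -0.1046  0.067 ] jaw [ 0.5107 -0.1049  0.046 ] [ 0.5447 -0.1048  0.046 ] bar [ 0.5242 -0.1048  0.054 ] [ 0.519  -0.1048  0.054 ] redbottom [ 0.5682 -0.104   0.12  ] [ 0.5675 -0.1041  0.11  ]
```

Call:
{"api": "play_rows", "payload": {"plan": [0, 0, 0, 0, 0, 0, 0.45, 0, 0, 0, 0, 0, 0, 0.45, 0, 0, 0, 0, 0, 0, 0.45, 0, 0, 0, 0, 0, -0.02, 0.45, 0, 0, 0, 0, 0, -0.06, 0.45, 0, 0, 0, 0, 0, -0.11, 0.45, 0, 0, 0, 0.02, 0, -0.11, 0, 0, 0, 0, 0.039, 0, -0.11, 0, 0, 0, 0, 0.039, 0, -0.11, 0, 0, 0, 0, 0.039, 0, -0.11, 0]}}

```text
clock: 7.9
position: [0.5466, -0.1032, 0.185]
ee_rot: [1.0, 0.001, -0.0, -0.0]
ft_force: [-0.3, 0.2, -0.1]
grip_width: 0.001
grasp_force: 0.0
```

```bash
python3 - <<'E'
from h import *
o=status.get_obs(); m=viewer.camera_model('wrist'); im=viewer.camera('wrist'); sd=viewer.camera('side'); sc=viewer.camera('scene'); print(o['position'],o['ft_force'],o['grip_width'])
b=[blob(im,*BLUE,(270,150,370,330)),blob(sc,*BLUE,(255,180,290,225)),blob(sd,*BLUE,(290,150,325,195))]; print([x[:2] for x in b])
M=[m,viewer.camera_model('scene'),viewer.camera_model('side')]
rs=[ray(M[i],b[i][0],i==0) for i in range(3) if b[i][1]>5]
if len(rs)>1: print(tri(rs))
r=blob(im,*RED2,(260,40,380,220)); ys,xs=np.nonzero(r[2]); print('red',r[:2],ys.min()+40,ys.max()+40,[np.round(plane(ray(m,(316,ys.max()+40),True),z)[0],4) for z in(.13,.135,.14)])
a=cv2.resize(im[60:300,230:400],(425,600),interpolation=cv2.INTER_CUBIC)
c=cv2.resize(sd[140:220,270:320],(375,600),interpolation=cv2.INTER_CUBIC)
cv2.imwrite('pics/w6.png',np.hstack([a,c])[:,:,::-1])
E
```

```text
[ 0.54662825 -0.10323136  0.18501607] [-0.28466752  0.16557339 -0.07688473] 0.0006651945739294487
[(None, 0), (array([277.75 , 203.875]), np.int32(8)), (array([316.2173913 , 177.26086957]), np.int32(23))]
(array([ 0.50464775, -0.10557453,  0.07749744]), [np.float64(0.0006301935729408762), np.float64(0.0006301935729408416)])
red (array([318.05811016, 166.96109146]), np.int32(1979)) 142 191 [np.float64(0.5677), np.float64(0.569), np.float64(0.5702)]
```

Call:
{"api": "play_rows", "payload": {"plan": [0, 0, 0, 0, 0, 0.025, 0, 0, 0, 0, 0, 0, 0.047, 0, 0, 0, 0, 0.004, 0, 0.047, 0, 0, 0, 0, 0.008, 0, 0.047, 0, 0, 0, 0, 0.011, 0, 0.047, 0, 0, 0, 0, 0.014, 0, 0.047, 0, 0, 0, 0, 0.014, 0, 0.047, 0]}}

```text
clock: 8.93
position: [0.5616, -0.1034, 0.1386]
ee_rot: [1.0, 0.001, 0.0, 0.0]
ft_force: [-0.0, -0.4, 0.6]
grip_width: 0.001
grasp_force: 0.1
```

Call:
{"api": "play_rows", "payload": {"plan": [0, 0, 0, 0.002, 0, 0, 0, 0, 0, 0, 0.004, 0, 0, 0, 0, 0, 0, 0.006, 0, 0, 0, 0, 0, 0, 0.006, 0, 0, 0]}}

```text
clock: 9.43
position: [0.5674, -0.1034, 0.1383]
ee_rot: [1.0, 0.001, 0.0, 0.0]
ft_force: [-0.6, 0.5, 0.6]
grip_width: -0.001
grasp_force: 0.3
```

Call:
{"api": "play_rows", "payload": {"plan": [0, 0, 0, 0.002, 0, 0, 0, 0, 0, 0, 0.004, 0, 0, 0, 0, 0, 0, 0.006, 0, 0, 0, 0, 0, 0, 0.006, 0, 0, 0]}}

```text
clock: 9.93
position: [0.5735, -0.1034, 0.1383]
ee_rot: [1.0, 0.001, 0.0, 0.0]
ft_force: [-0.2, -1.0, 0.5]
grip_width: -0.002
grasp_force: 0.2
```

Call:
{"api": "play_rows", "payload": {"plan": [0, 0, 0, 0.002, 0, 0, 0, 0, 0, 0, 0.004, 0, 0, 0, 0, 0, 0, 0.006, 0, 0, 0, 0, 0, 0, 0.006, 0, 0, 0]}}

```text
clock: 10.42
position: [0.5795, -0.1034, 0.1383]
ee_rot: [1.0, 0.001, 0.0, 0.0]
ft_force: [-0.9, 0.2, 0.5]
grip_width: -0.001
grasp_force: 0.3
```

```bash
cat > chk.py <<'E'
from h import *
o=status.get_obs(); sd=viewer.camera('side'); sc=viewer.camera('scene'); M=[viewer.camera_model('scene'),viewer.camera_model('side')]
print(np.round(o['clock'],2),np.round(o['position'],4),np.round(o['ft_force'],1))
for n,c,bs in(('knob',BLUE,((255,185,290,225),(290,150,330,195))),('red',RED2,((230,180,290,250),(260,140,320,200)))):
    b=[blob(sc,*c,bs[0]),blob(sd,*c,bs[1])]; print(n,[(np.round(x[0],1) if x[1] else None,x[1]) for x in b], np.round(tri([ray(M[i],b[i][0]) for i in(0,1)])[0],4) if all(x[1] for x in b) else '')
cv2.imwrite('pics/chk.png',np.hstack([cv2.resize(i,None,fx=5,fy=5,interpolation=cv2.INTER_CUBIC) for i in(sc[170:280,225:305],sd[140:250,240:320])])[:,:,::-1])
E
python3 chk.py
```

```text
10.42 [ 0.5795 -0.1034  0.1383] [-0.9  0.2  0.5]
knob [(array([276.8, 202.9]), np.int32(8)), (array([314.6, 174.5]), np.int32(23))] [ 0.5096 -0.1049  0.086 ]
red [(array([255.2, 206.7]), np.int32(53)), (array([284.6, 157.9]), np.int32(48))] [ 0.5996 -0.1036  0.1267]
```

Call:
{"api": "play_rows", "payload": {"plan": [0, 0, 0, 0.002, 0, 0, 0, 0, 0, 0, 0.004, 0, 0, 0, 0, 0, 0, 0.006, 0, 0, 0, 0, 0, 0, 0.008, 0, 0, 0, 0, 0, 0, 0.01, 0, 0, 0]}}

```text
clock: 11.15
position: [0.5893, -0.1034, 0.1383]
ee_rot: [1.0, 0.001, -0.0, 0.0]
ft_force: [-1.9, -0.6, 1.3]
grip_width: 0.002
grasp_force: 1.2
```

Call:
{"api": "play_rows", "payload": {"plan": [0, 0, 0, 0.002, 0, 0, 0, 0, 0, 0, 0.004, 0, 0, 0, 0, 0, 0, 0.006, 0, 0, 0, 0, 0, 0, 0.008, 0, 0, 0, 0, 0, 0, 0.008, 0, 0, 0]}}

```text
clock: 11.78
position: [0.5975, -0.1033, 0.1383]
ee_rot: [1.0, 0.001, 0.0, 0.0]
ft_force: [-0.4, 0.2, 0.4]
grip_width: -0.001
grasp_force: 0.2
```

```bash
python3 chk.py
```

```text
11.78 [ 0.5975 -0.1033  0.1383] [-0.4  0.2  0.4]
knob [(array([275.4, 203.1]), np.int32(9)), (array([312.9, 174. ]), np.int32(25))] [ 0.5147 -0.1052  0.0871]
red [(array([250.6, 208. ]), np.int32(34)), (array([278.9, 156.5]), np.int32(52))] [ 0.6165 -0.1037  0.1299]
```

```bash
cat > jaw.py <<'E'
from h import *
for n,(u,v) in(('side',(287,224)),('scene',(318,238))):
    a=cv2.imread(f'pics/{n}0.png')[:,:,::-1].copy(); b=viewer.camera(n); m=viewer.camera_model(n)
    t=a[v-7:v+8,u-9:u+10]; 
    big=lambda q:cv2.resize(q,None,fx=8,fy=8,interpolation=cv2.INTER_CUBIC)
    r=cv2.matchTemplate(big(b[v-17:v+18,u-22:u+23]),big(t),cv2.TM_CCOEFF_NORMED); _,mx,_,l=cv2.minMaxLoc(r)
    d=(np.array(l)/8-[13,10]); p0=plane(ray(m,(u,v)),.053);p1=plane(ray(m,np.array([u,v])+d),.053); print(n,d,round(mx,3),'shift mm',np.round((p1-p0)*1e3,1))
E
python3 jaw.py
```

```text
side [-1.75  -0.125] 0.718 shift mm [4.5 1.1 0. ]
scene [-1.     0.625] 0.754 shift mm [ 4.  -0.6  0. ]
```

Call:
{"api": "play_rows", "payload": {"plan": [0, 0, 0, 0.002, 0, 0, 0, 0, 0, 0, 0.004, 0, 0, 0, 0, 0, 0, 0.006, 0, 0, 0, 0, 0, 0, 0.006, 0, 0, 0]}}

```text
clock: 12.48
position: [0.6033, -0.1033, 0.1382]
ee_rot: [1.0, 0.001, -0.0, -0.0]
ft_force: [-1.2, 0.5, -0.3]
grip_width: 0.001
grasp_force: 0.3
```

```bash
python3 chk.py; python3 jaw.py
```

```text
12.48 [ 0.6033 -0.1033  0.1382] [-1.2  0.5 -0.3]
knob [(array([275.2, 203.6]), np.int32(9)), (array([312.4, 174. ]), np.int32(26))] [ 0.5163 -0.1049  0.0868]
red [(array([249.1, 209.1]), np.int32(33)), (array([277.2, 156.3]), np.int32(57))] [ 0.6222 -0.1042  0.129 ]
side [-2.375 -0.25 ] 0.668 shift mm [6.2 1.2 0. ]
scene [-1.125  0.75 ] 0.729 shift mm [ 4.6 -0.6  0. ]
```

View pics/chk.png

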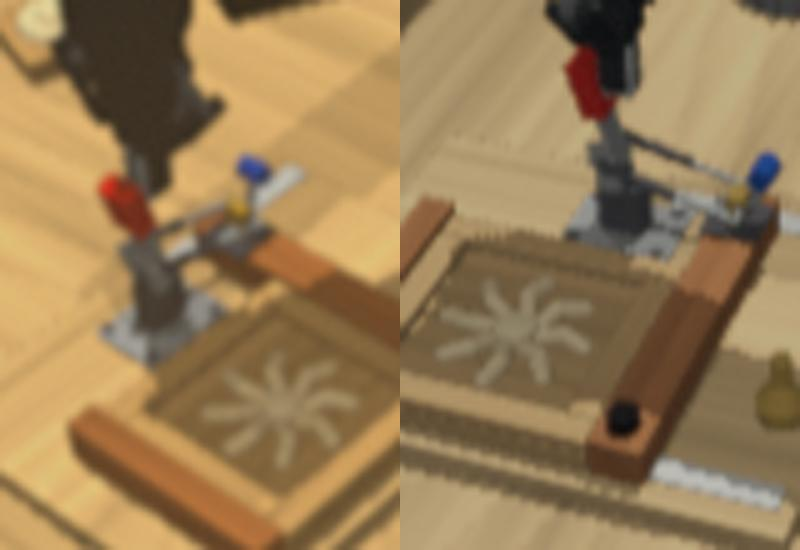

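Call:
{"api": "play_rows", "payload": {"plan": [0, 0, 0, 0.002, 0, 0, 0, 0, 0, 0, 0.004, 0, 0, 0, 0, 0, 0, 0.006, 0, 0, 0, 0, 0, 0, 0.008, 0, 0, 0, 0, 0, 0, 0.008, 0, 0, 0]}}

```text
clock: 13.3
position: [0.6115, -0.1034, 0.1383]
ee_rot: [1.0, 0.001, 0.0, 0.0]
ft_force: [-1.0, 0.7, -0.4]
grip_width: 0.0
grasp_force: 0.5
```

Call:
{"api": "play_rows", "payload": {"plan": [0, 0, 0, 0.002, 0, 0, 0, 0, 0, 0, 0.004, 0, 0, 0, 0, 0, 0, 0.006, 0, 0, 0, 0, 0, 0, 0.008, 0, 0, 0, 0, 0, 0, 0.008, 0, 0, 0]}}

```text
clock: 13.92
position: [0.6194, -0.1033, 0.1383]
ee_rot: [1.0, 0.001, 0.0, 0.0]
ft_force: [-2.6, 0.3, 0.1]
grip_width: 0.003
grasp_force: 0.9
```

Call:
{"api": "play_rows", "payload": {"plan": [0, 0, 0, 0.002, 0, 0.0003, 0, 0, 0, 0, 0.004, 0, 0.0006, 0, 0, 0, 0, 0.006, 0, 0.0012, 0, 0, 0, 0, 0.008, 0, 0.002, 0, 0, 0, 0, 0.008, 0, 0.002, 0]}}

```text
clock: 14.55
position: [0.6275, -0.1033, 0.1363]
ee_rot: [1.0, 0.001, 0.0, 0.0]
ft_force: [-2.0, -0.2, -0.2]
grip_width: 0.0
grasp_force: 1.0
```

```bash
python3 chk.py; python3 jaw.py
```

```text
14.55 [ 0.6275 -0.1033  0.1363] [-2.  -0.2 -0.2]
knob [(array([274.6, 203.9]), np.int32(9)), (array([311.1, 173.6]), np.int32(23))] [ 0.5198 -0.1043  0.088 ]
red [(array([242.7, 215.1]), np.int32(22)), (array([271. , 157.8]), np.int32(55))] [ 0.6448 -0.1089  0.1166]
side [-2.875 -0.25 ] 0.682 shift mm [7.5 1.6 0. ]
scene [-1.5    0.875] 0.705 shift mm [ 5.8 -1.1  0. ]
```

Call:
{"api": "play_rows", "payload": {"plan": [0, 0, 0, 0.002, 0, 0.0006, 0, 0, 0, 0, 0.004, 0, 0.0011, 0, 0, 0, 0, 0.0065, 0, 0.0024, 0, 0, 0, 0, 0.009, 0, 0.0036, 0, 0, 0, 0, 0.012, 0, 0.005, 0, 0, 0, 0, 0.0148, 0, 0.0065, 0]}}

```text
clock: 15.5
position: [0.6423, -0.1033, 0.1297]
ee_rot: [1.0, 0.001, 0.0, 0.0]
ft_force: [-3.6, 0.9, 1.0]
grip_width: -0.002
grasp_force: 1.9
```

Call:
{"api": "play_rows", "payload": {"plan": [0, 0, 0, 0.0018, 0, 0.0012, 0, 0, 0, 0, 0.0036, 0, 0.0024, 0, 0, 0, 0, 0.0053, 0, 0.0036, 0, 0, 0, 0, 0.0071, 0, 0.0048, 0, 0, 0, 0, 0.0088, 0, 0.006, 0, 0, 0, 0, 0.0105, 0, 0.0072, 0]}}

```text
clock: 16.25
position: [0.6528, -0.1032, 0.1226]
ee_rot: [1.0, 0.001, 0.0, 0.0]
ft_force: [-3.3, -0.2, 0.7]
grip_width: 0.0
grasp_force: 1.5
```

```bash
python3 chk.py; python3 jaw.py
```

```text
16.25 [ 0.6528 -0.1032  0.1226] [-3.3 -0.2  0.7]
knob [(array([273.8, 203.9]), np.int32(8)), (array([310.5, 173.1]), np.int32(24))] [ 0.522  -0.1056  0.0885]
red [(array([238. , 224.3]), np.int32(24)), (array([265.7, 161.8]), np.int32(46))] [ 0.6657 -0.1114  0.0942]
side [-2.875 -0.125] 0.704 shift mm [7.3 2.  0. ]
scene [-1.25   1.125] 0.725 shift mm [6.1 0.2 0. ]
```

Call:
{"api": "play_rows", "payload": {"plan": [0, 0, 0, 0.0012, 0, 0.0016, 0, 0, 0, 0, 0.0024, 0, 0.0032, 0, 0, 0, 0, 0.0036, 0, 0.0048, 0, 0, 0, 0, 0.0048, 0, 0.0065, 0, 0, 0, 0, 0.006, 0, 0.0082, 0, 0, 0, 0, 0.0072, 0, 0.0098, 0]}}

```text
clock: 17.2
position: [0.66, -0.1032, 0.1128]
ee_rot: [1.0, 0.001, 0.0, 0.0]
ft_force: [0.1, -0.3, 3.0]
grip_width: 0.003
grasp_force: 1.3
```

Call:
{"api": "play_rows", "payload": {"plan": [0, 0, 0, 0.001, 0, 0.0016, 0, 0, 0, 0, 0.0019, 0, 0.0033, 0, 0, 0, 0, 0.0026, 0, 0.0047, 0, 0, 0, 0, 0.0032, 0, 0.006, 0, 0, 0, 0, 0.0032, 0, 0.006, 0]}}

```text
clock: 17.82
position: [0.6626, -0.1033, 0.1064]
ee_rot: [1.0, 0.001, -0.0, 0.0]
ft_force: [-0.3, 0.0, 0.3]
grip_width: 0.004
grasp_force: 0.2
```

```bash
python3 chk.py; python3 jaw.py
```

```text
17.82 [ 0.6626 -0.1033  0.1064] [-0.3  0.   0.3]
knob [(array([273.5, 204. ]), np.int32(10)), (array([309.9, 172.9]), np.int32(25))] [ 0.5238 -0.1048  0.0894]
red [(array([238.4, 230.4]), np.int32(35)), (array([263.5, 165.3]), np.int32(39))] [ 0.6726 -0.106   0.0806]
side [-2.875 -0.125] 0.748 shift mm [7.3 2.  0. ]
scene [-1.25   1.125] 0.743 shift mm [6.1 0.2 0. ]
```

Call:
{"api": "play_rows", "payload": {"plan": [0, 0, 0, 0.002, 0, 0.001, 0, 0, 0, 0, 0.004, 0, 0.002, 0, 0, 0, 0, 0.006, 0, 0.003, 0, 0, 0, 0, 0.008, 0, 0.004, 0, 0, 0, 0, 0.008, 0, 0.005, 0, 0, 0, 0, 0.008, 0, 0.006, 0, 0, 0, 0, 0.008, 0, 0.007, 0, 0, 0, 0, 0.008, 0, 0.008, 0]}}

```text
clock: 19.02
position: [0.6708, -0.1032, 0.0987]
ee_rot: [1.0, 0.001, -0.0, 0.0]
ft_force: [-0.1, 0.7, -0.6]
grip_width: -0.004
grasp_force: 0.1
```

Call:
{"api": "play_rows", "payload": {"plan": [0, 0, 0, 0, 0, 0.0007, 0, 0, 0, 0, 0, 0, 0.0014, 0, 0, 0, 0, 0, 0, 0.002, 0, 0, 0, 0, 0, 0, 0.002, 0]}}

```text
clock: 19.52
position: [0.6709, -0.1032, 0.0968]
ee_rot: [1.0, 0.001, -0.0, 0.0]
ft_force: [0.4, 0.2, 0.8]
grip_width: -0.001
grasp_force: 0.0
```

Call:
{"api": "play_rows", "payload": {"plan": [0, 0, 0, 0, 0, 0.0005, 0, 0, 0, 0, 0, 0, 0.001, 0, 0, 0, 0, 0, 0, 0.0015, 0, 0, 0, 0, 0, 0, 0.0015, 0]}}

```text
clock: 20.02
position: [0.6709, -0.1033, 0.0953]
ee_rot: [1.0, 0.001, -0.0, 0.0]
ft_force: [0.3, 0.4, 0.5]
grip_width: 0.003
grasp_force: 0.0
```

Call:
{"api": "play_rows", "payload": {"plan": [0, 0, 0, 0, 0, 0.0005, 0, 0, 0, 0, 0, 0, 0.001, 0, 0, 0, 0, 0, 0, 0.0015, 0, 0, 0, 0, 0, 0, 0.0015, 0]}}

```text
clock: 20.52
position: [0.6709, -0.1032, 0.0938]
ee_rot: [1.0, 0.001, -0.0, 0.0]
ft_force: [-0.1, -0.2, 0.2]
grip_width: -0.004
grasp_force: 0.0
```

```bash
python3 chk.py
```

```text
20.52 [ 0.6709 -0.1032  0.0938] [-0.1 -0.2  0.2]
knob [(array([273. , 204.4]), np.int32(11)), (array([309.3, 172.6]), np.int32(25))] [ 0.5258 -0.1053  0.0893]
red [(array([238.4, 235.4]), np.int32(37)), (array([264.1, 169.4]), np.int32(40))] [ 0.6743 -0.1083  0.0615]
```

Call:
{"api": "play_rows", "payload": {"plan": [0, 0, 0, 0, 0, 0.0005, 0, 0, 0, 0, 0, 0, 0.001, 0, 0, 0, 0, 0, 0, 0.0015, 0, 0, 0, 0, 0, 0, 0.0015, 0]}}

```text
clock: 21.12
position: [0.6709, -0.1032, 0.0922]
ee_rot: [1.0, 0.001, -0.0, 0.0]
ft_force: [0.7, 0.4, 0.3]
grip_width: -0.0
grasp_force: 0.0
```

Call:
{"api": "play_rows", "payload": {"plan": [0, 0, 0, 0, 0, 0.0005, 0, 0, 0, 0, 0, 0, 0.001, 0, 0, 0, 0, 0, 0, 0.0015, 0, 0, 0, 0, 0, 0, 0.0015, 0]}}

```text
clock: 21.62
position: [0.6709, -0.1033, 0.0908]
ee_rot: [1.0, 0.001, -0.0, 0.0]
ft_force: [-0.2, -0.3, 0.2]
grip_width: -0.003
grasp_force: 0.0
```

Call:
{"api": "play_rows", "payload": {"plan": [0, 0, 0, 0, 0, 0.0005, 0, 0, 0, 0, 0, 0, 0.001, 0, 0, 0, 0, 0, 0, 0.001, 0]}}

```text
clock: 22.0
position: [0.6709, -0.1032, 0.0898]
ee_rot: [1.0, 0.001, -0.0, 0.0]
ft_force: [0.1, -0.1, 1.1]
grip_width: -0.001
grasp_force: 0.0
```

Call:
{"api": "play_rows", "payload": {"plan": [0, 0, 0, 0, 0, 0.0004, 0, 0, 0, 0, 0, 0, 0.0008, 0, 0, 0, 0, 0, 0, 0.0008, 0]}}

```text
clock: 22.38
position: [0.671, -0.1033, 0.0893]
ee_rot: [1.0, 0.001, 0.0, 0.0]
ft_force: [-1.2, 0.4, 3.6]
grip_width: 0.002
grasp_force: 1.7
```

Call:
{"api": "play_rows", "payload": {"plan": [0, 0, 0, 0, 0, 0.0004, 0, 0, 0, 0, 0, 0, 0.0008, 0, 0, 0, 0, 0, 0, 0.0008, 0]}}

```text
clock: 22.75
position: [0.671, -0.1033, 0.0892]
ee_rot: [1.0, 0.001, 0.0, 0.0]
ft_force: [-3.7, 1.0, 8.7]
grip_width: -0.001
grasp_force: 4.6
```

Call:
{"api": "play_rows", "payload": {"plan": [0, 0, 0, 0, 0, 0.0004, 0, 0, 0, 0, 0, 0, 0.0008, 0, 0, 0, 0, 0, 0, 0.0008, 0]}}

```text
clock: 23.12
position: [0.6711, -0.1033, 0.0892]
ee_rot: [1.0, 0.001, 0.0, 0.0]
ft_force: [-6.5, 1.0, 14.1]
grip_width: -0.005
grasp_force: 7.2
```

Call:
{"api": "play_rows", "payload": {"plan": [0, 0, 0, -0.0004, 0, -0.0003, 0, 0, 0, 0, -0.0004, 0, -0.0003, 0, 0, 0, 0, -0.0004, 0, -0.0003, 0, 0, 0, 0, -0.0004, 0, -0.0003, 0]}}

```text
clock: 23.62
position: [0.671, -0.1033, 0.0892]
ee_rot: [1.0, 0.001, 0.001, 0.0]
ft_force: [-3.7, 0.4, 11.5]
grip_width: -0.001
grasp_force: 5.6
```

Good: 12 N held. Now let go and check.

Call:
{"api": "play_rows", "payload": {"plan": [0, 0, 0, 0, 0, -0.005, 0, 0, 0, 0, 0, 0, -0.02, 0, 0, 0, 0, 0, 0, -0.06, 0, 0, 0, 0, 0, 0, -0.11, 0, 0, 0, 0, 0, 0, -0.15, 0, 0, 0, 0, 0, 0, -0.15, 0]}}

```text
clock: 24.38
position: [0.6722, -0.1031, 0.2427]
ee_rot: [1.0, 0.001, 0.004, 0.0]
ft_force: [-0.1, 0.5, -0.6]
grip_width: 0.002
grasp_force: 0.0
```

```bash
python3 chk.py; python3 jaw.py; python3 - <<'E'
from h import *
m=viewer.camera_model('wrist'); im=viewer.camera('wrist')
for n,c in(('red',RED2),('knob',BLUE)):
    n_,l,s,ce=cv2.connectedComponentsWithStats(cv2.inRange(cv2.cvtColor(im,cv2.COLOR_RGB2HSV),*c))
    for i in range(1,n_):
        if s[i,4]>60 and abs(ce[i][0]-316)<60: print(n,s[i],[np.round(plane(ray(m,(ce[i][0],y),True),.075),4) for y in(s[i][1],s[i][1]+s[i][3])])
E
```

```text
24.38 [ 0.6722 -0.1031  0.2427] [-0.1  0.5 -0.6]
knob [(array([273.4, 204.5]), np.int32(8)), (array([309.3, 172.6]), np.int32(25))] [ 0.5255 -0.1041  0.0897]
red [(array([239.2, 233.7]), np.int32(71)), (array([263.8, 168.5]), np.int32(59))] [ 0.6727 -0.105   0.0685]
side [-2.75  -0.625] 0.725 shift mm [7.7 0.2 0. ]
scene [-1.75  0.75] 0.821 shift mm [ 5.8 -2.   0. ]
red [303 162  27  38 978] [array([ 0.6921, -0.1032,  0.075 ]), array([ 0.6547, -0.1032,  0.075 ])]
knob [311 314  10   9  87] [array([ 0.5186, -0.1026,  0.075 ]), array([ 0.505 , -0.1026,  0.075 ])]
```

```bash
python3 -c "
from workcell import manip; print(manip.hand_in())"
```

```text
the job is handed in; nothing more can be done
None
```

The job is handed in: the loop is hooked under the keeper lip, the jaw has moved about 7 mm to the panel, and the lever lies home. The push on it reached 14 N downward (about 15.5 N with the sideways part) and I held it near 12 N before letting go.

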